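Fold back the display door in front of the lantern

ROBOT

A 6-joint arm with a two-finger parallel gripper is mounted at the origin on the work surface. World frame = base frame: x ahead of the robot, y to its left, z up, the work surface at z = 0. Lengths are in m, angles in rad, forces in N, time in s.
With the tool pointing down it reaches from about 0.4 to 0.825 m from the base axis. Payload 7 kg.
Tool frame: the origin (TCP) lies at the centre of the arm's flange, where the gripper is bolted on; the fingertips stand 178 mm ahead of it and the grasp point (between the pads) lies arm.tcp_to_grasp ahead of it (arm.tcp_to_grasp is the distance from the TCP to the grasp point, in m); z points along the fingers, y is the direction in which the jaws open and shut (so a half turn about z gives the same grasp; the last joint's range is limited). The gripper opens to 88 mm and grips with 3 to 60 N. Pads are 19 mm wide; open, the fingers measure 130 mm over their backs; the gripper's body (78 mm by 193 mm) begins 47 mm behind the grasp point.
Start: joints at [1.448, 0.359, 0.012, 0, -1.224, -0.288], TCP at [0.27, 0.619, 0.405] pointing down, gripper open.
Joint ranges: [-3.07, 3.07], [-1.43, 2.12], [-1.02, 1.25], [-3.03, 1.67], [-3.05, -0], [-3.03, 3.03]. Speed limits (rad/s): [2.39, 2.39, 3.01, 3.14, 3.14, 3.14].

INTERFACE

Orientations are given as [roll, pitch, yaw] about the fixed x, y, z axes, in that order (R = Rz(yaw) Ry(pitch) Rx(roll)).
In Python, from station import arm gives the robot as it stands.
- The arm moves only by the tool move_arm, never from a script. Its argument "deltas" is a list of rows, each a list of 6 numbers: the shift along the world's x, y, z in mm, then the turn, a rotation vector about the world's x, y, z in degrees. In form: [[tx, ty, tz, ax, ay, az], ...]. A call has exactly 5 rows; each row shifts and turns the commanded pose from where the row before left it; what a row does not reach is not made up. A row lasts 1/12 s, in which the tool goes at most 41.7 mm and 7.16 degrees, less where a joint would pass 70% of its speed; a pose out of reach is approached as far as the arm can. A call with a gripper value outside its range is refused whole. "claw" is the closure in counts, from 0 (fully open) to 255 (shut), set as the call begins (left out, the last holds). The fingers move at their own pace and stop on an object; "squeeze" is the grip in N (left out, the last holds). Time passes only in rows, so rows that do not move let the fingers close, or fill a call up. It gives the time, the measured TCP pose, the force and the opening at its end, in the units of the state.
- arm.get_state(): the state, without advancing time (a new reading comes with each control period).
- arm.grab_frame(name): name is "scene" or "side" or "wrist"; returns the picture (384x512x3 uint8, red, green, blue); there is no depth.
- arm.calibration(name): a dict with "intrinsics" (3x3 intrinsics, pixels), "T" (4x4, takes a point from camera to world coordinates); the wrist camera has in their place "mount" (4x4, takes a point from camera to tool coordinates, whose origin is the TCP and whose axes are the flange's). Camera axes: x right, y up, looking along -z (the intrinsics and any distortion apply to the point x, -y, -z); pixel columns grow to the right and rows downward; lengths in m; the calibration is good to about 2 mm. The wrist camera is an equidistant fisheye: a pixel r from the principal point sees the ray r / f radians off the axis. A picture is of the moment at which its call begins: read the wrist's pose just before it. calibration takes no time and is no camera call.
- arm.job_done(): hands the job in, once; it reports no verdict.
Trained networks look in the newest picture that a camera, given by its name, has taken for a name from the list of things; names that differ only in an ending like _2 or _b are one class to them, and where a whole thing is asked for, a point or a joint stands for the part that bears it (a point fixed in the world has none). Each returns a list of dicts, best first, with "score" (0 to 1); they miss things now and then, are a little off and sometimes report something else, mostly with a low value. They report only what shows in the picture. A call takes as long as a camera call. They do not tell look-alikes from the thing itself.
- arm.spot_in(thing, camera): "xy" ([column, row] in pixels, amid what is visible of it).
- arm.masks_of(thing, camera): "pixels" (384x512 bool, what is visible of it) and "xy" ([column, row] in pixels, amid what is visible of it).
- arm.spot_point(thing, camera): "xy" ([column, row] in pixels: a listed point, or the origin of a listed thing).
The state is a dict: "t": time; "q": joint angles; "qd": joint speeds; "joint_efforts": joint torques, N m; "eef_pos": TCP position; "ee_rot": TCP orientation; "force": force on the tool from outside, world axes, zero at the start; "moment": the same for the moment, N m; "width": finger opening in m.
Only numpy, scipy, OpenCV 4.12 (cv2) and the standard library are available. Lean on these libraries where they do the work, as an engineer would, in place of code of your own. Each camera call takes 0.05 s, during which the arm holds its last target. There are 200 camera calls.

TASK

A customer wants to see the small brass lantern. Fold back the bifold fretwork door of the bay in which the lantern stands, so that its two panels collapse along the track as far as they go; leave the lantern where it stands and the other bay's door as it is.

Things in the scene. Friction and masses are not known exactly. Their poses are not given: they have to be found in the camera images.
- display: Low open-topped wooden display, fixed; base 250 x 440 mm, top edges at z = 100 mm. Origin on the table, midway along the floor track; y runs along the track, x into the bays (away from the robot). A post at y = 0 parts the left (+y) and right (-y) bays, each shut by a bifold door of two 95 mm panels: the first pivots at the outer jamb (x 0, y +/-200 mm), the second's far end slides in the track.
- left_fold (a point): Fold-hinge pin of the left door: upright 12 mm brass rod from z = 100 to 155 mm, free all round; point on its axis at z = 128 mm. In display axes it circles the pivot (0, +200 mm) at 95 mm radius: it starts a little into the bay (panel 0.2 to 0.45 rad off the track) and collapses at the outer jamb, stop at 1.38 rad (x 93, y +182 mm). 1 to 2 N moves it; it stays where left.
- right_fold (a point): Fold-hinge pin of the right door: upright 12 mm brass rod from z = 100 to 155 mm, free all round; point on its axis at z = 128 mm. In display axes it circles the pivot (0, -200 mm) at 95 mm radius: it starts a little into the bay (panel 0.2 to 0.45 rad off the track) and collapses at the outer jamb, stop at 1.38 rad (x 93, y -182 mm). 1 to 2 N moves it; it stays where left.
- lantern_center (a point): Round fretwork brass lantern, loose, 60 mm in diameter, 120 mm high to the top of its ring, standing in one of the bays about 150 mm behind the track; bay floor at z = 12 mm. Point on its axis, 51 mm above its foot. In the other bay stands a glass lamp chimney, waisted, open at the top, 62 mm wide and 110 mm high.
There are look-alikes about, which are no part of the job. What is shaped like the part that bears lantern_center but orange or pink is not meant.

How it is judged:
By the outcome, as a careful person would: the job done as asked, in the order asked, and still so for the second after the job is handed in, with the robot touching nothing.
It also fails if it takes over 29 s, if anything falls off the work surface, if the arm or the gripper's body presses on something with over 40 N, if the wrist force passes 120 N, or if a joint passes its speed limit or range.

## Working session

There is one attempt and no reset: what is moved stays moved. The work goes in short steps, Python scripts to look and compute and a tool call to move; the robot and the scene stay as the last step left them, time stands still between calls to the robot, and variables do not carry over. Pictures are saved under pics/ and viewed, about 8 in all and at most 12, crops included, and the job is handed in when it is done.

Besides the shell and the picture viewer there is one more tool, called after "Call:" as name([rows], argument=value, ...), one row to a line, values as JSON. move_arm: Moves the arm, as the interface text tells. Its arguments: {"type":"object","properties":{"deltas":{"type":"array","items":{"type":"array","items":{"type":"number"}}},"claw":{"type":"number"},"squeeze":{"type":"number"}},"required":["deltas"]}

```bash
mkdir -p pics
cat > h.py <<'E'
from station import arm
import numpy as np, cv2
def ray(cam,xy):
    c=arm.calibration(cam);K=np.array(c["intrinsics"]);T=np.array(c["T"])
    d=np.linalg.inv(K)@[xy[0],xy[1],1]; d=np.array([d[0],-d[1],-d[2]])
    return T[:3,3],T[:3,:3]@d
def atz(cam,xy,z):
    o,d=ray(cam,xy); return o+d*(z-o[2])/d[2]
def proj(cam,P):
    c=arm.calibration(cam);T=np.linalg.inv(np.array(c["T"]));p=T[:3,:3]@P+T[:3,3]
    u=np.array(c["intrinsics"])@[p[0],-p[1],-p[2]];return u[:2]/u[2]
def tri(a,b):
    A=0;B=0
    for o,d in (a,b):
        d=d/np.linalg.norm(d);M=np.eye(3)-np.outer(d,d);A=A+M;B=B+M@o
    return np.linalg.solve(A,B)
E
python3 - <<'E'
from h import *
print(arm.calibration("scene").keys(), arm.tcp_to_grasp)
ims=[]
for c in("scene","side"):
    ims.append(arm.grab_frame(c)); cv2.imwrite(f"pics/{c}0.png",ims[-1][:,:,::-1])
    for n,z in(("left_fold",.128),("right_fold",.128),("lantern_center",.063),("display",0)):
        for r in arm.spot_point(n,c)[:3]: print(c,n,round(r["score"],2),np.round(r["xy"]),np.round(atz(c,r["xy"],z),3))
E
```

```text
dict_keys(['intrinsics', 'T']) 0.1593
scene left_fold 0.84 [327. 152.] [0.487 0.117 0.128]
scene left_fold 0.47 [272. 170.] [0.558 0.028 0.128]
scene right_fold 0.9 [211. 132.] [ 0.503 -0.111  0.128]
scene lantern_center 0.9 [325. 304.] [0.753 0.176 0.063]
scene lantern_center 0.86 [303. 219.] [0.604 0.104 0.063]
scene lantern_center 0.81 [269. 284.] [0.746 0.077 0.063]
scene display 0.63 [270. 170.] [0.466 0.002 0.   ]
side left_fold 0.82 [163. 179.] [0.486 0.119 0.128]
side right_fold 0.65 [233. 273.] [ 0.502 -0.111  0.128]
side lantern_center 0.93 [268. 149.] [0.735 0.172 0.063]
side lantern_center 0.83 [296. 178.] [0.734 0.063 0.063]
side lantern_center 0.69 [230. 190.] [0.603 0.1   0.063]
side display 0.84 [184. 278.] [0.459 0.002 0.   ]
```

View pics/scene0.png

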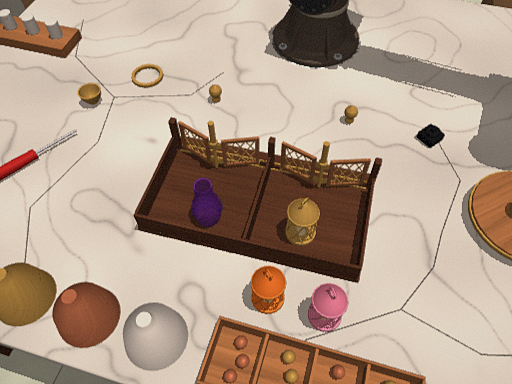

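View pics/side0.png

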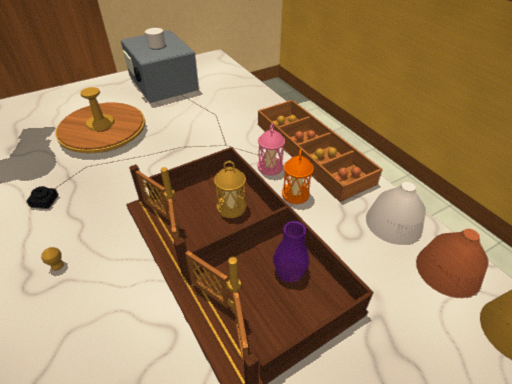

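The brass lantern stands in the left (+y) bay, at about (303,219) in the scene picture. Orange and pink look-alikes stand outside the display and the chimney is in the right bay. The left pin is at about (327,152) in the scene view and (163,179) in the side view. Next I'll triangulate it and the jamb tops.

Run:
```python
from h import *
from scipy.spatial.transform import Rotation as R
P={}
for n,a,b in(("Lj",(378,160),(136,168)),("Mj",(271,140),(179,237)),("Rj",(173,121),(250,352)),("Lf",(327,152),(163,179)),("Rf",(211,132),(233,273))):
    P[n]=tri(ray("scene",a),ray("side",b)); print(n,np.round(P[n],3),np.round(proj("scene",P[n])-a,1))
d=P["Lj"]-P["Rj"]; print("yaw",np.degrees(np.arctan2(-d[0],d[1])))
print("Lf-Lj",P["Lf"]-P["Lj"],np.linalg.norm((P["Lf"]-P["Lj"])[:2]))
s=arm.get_state(); print(s["t"],s["eef_pos"],s["ee_rot"],s["force"],s["width"])
e=R.from_euler("xyz",s["ee_rot"]).as_matrix(); print(e.round(3))
```

```text
Lj [0.459 0.212 0.099] [-1.  1.]
Mj [0.468 0.003 0.104] [ 0.8 -0.6]
Rj [ 0.474 -0.205  0.102] [ 0.7 -0.3]
Lf [0.487 0.117 0.128] [ 0.5 -0.5]
Rf [ 0.502 -0.11   0.127] [ 0.2 -0.1]
yaw 2.0662659867339075
Lf-Lj [ 0.02807046 -0.09495003  0.02943927] 0.09901242137903853
0.5 [0.2695784  0.61879861 0.40462814] [ 3.14152768e+00  1.25878444e-05 -4.10847896e-01] [0.04095086 0.80073661 0.51814255] 0.08732529292808089
[[ 0.917 -0.399 -0.   ]
 [-0.399 -0.917 -0.   ]
 [-0.     0.    -1.   ]]
```

Call:
move_arm([
  [14.5,-33.5,0,0,0,-3.3],
  [14.5,-33.5,0,0,0,-3.3],
  [14.5,-33.5,0,0,0,-3.3],
  [14.5,-33.5,0,0,0,-3.3],
  [14.5,-33.5,0,0,0,-3.3],
], claw=110, squeeze=6)

```text
t: 0.92
eef_pos: [0.3424, 0.4497, 0.4048]
ee_rot: [-3.141, 0.0, -0.701]
force: [1.0, 0.4, -1.0]
width: 0.06
```

Call:
move_arm([
  [14.5,-33.5,0,0,0,-3.3],
  [14.5,-33.5,0,0,0,-3.3],
  [14.5,-33.5,0,0,0,-3.3],
  [14.5,-33.5,0,0,0,-3.3],
  [14.5,-33.5,0,0,0,-3.3],
])

```text
t: 1.33
eef_pos: [0.4148, 0.282, 0.4051]
ee_rot: [-3.141, 0.0, -0.989]
force: [1.0, 0.5, 0.0]
width: 0.0503
```

Call:
move_arm([
  [14.5,-33.5,0,0,0,-3.3],
  [14.5,-33.5,0,0,0,-3.3],
  [14.5,-33.5,0,0,0,-3.3],
  [14.5,-33.5,0,0,0,-3.3],
  [14.5,-33.5,0,0,0,-3.3],
])

```text
t: 1.75
eef_pos: [0.4873, 0.1145, 0.4051]
ee_rot: [-3.141, 0.0, -1.277]
force: [-0.0, 1.1, -0.3]
width: 0.0497
```

Run:
```python
from h import *
from scipy.spatial.transform import Rotation as R
s=arm.get_state(); im=arm.grab_frame("wrist"); cv2.imwrite("pics/w1.png",im[:,:,::-1])
c=arm.calibration("wrist");K=np.array(c["intrinsics"]);M=np.array(c["mount"])
E_=np.eye(4);E_[:3,:3]=R.from_euler("xyz",s["ee_rot"]).as_matrix();E_[:3,3]=s["eef_pos"];T=E_@M
print(s["t"],s["eef_pos"].round(4) if hasattr(s["eef_pos"],"round") else s["eef_pos"],s["width"],E_[:3,1].round(3))
for r in arm.spot_point("left_fold","wrist")[:2]:
    p=np.array(r["xy"])-K[:2,2];rr=np.hypot(*p);th=rr/K[0,0]
    d=T[:3,:3]@np.array([p[0]/rr*np.sin(th),-p[1]/rr*np.sin(th),-np.cos(th)])
    print(r["score"],r["xy"],(T[:3,3]+d*(.128-T[2,3])/d[2]).round(4))
```

```text
1.75 [0.4873 0.1145 0.4051] 0.049722873116213304 [-0.957 -0.289 -0.001]
0.8 [254.6, 191.5] [0.4918 0.1101 0.128 ]
```

View pics/w1.png

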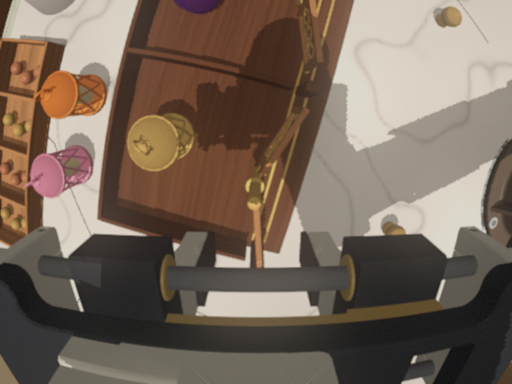

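The wrist view shows the pin at (255,190), between the fingers, with the jaws across the first panel. It agrees with the triangulated position to a few mm, so I'll descend and grip lightly.

Call:
move_arm([
  [0.5,0,-25,0,0,0],
  [0.5,0,-25,0,0,0],
  [0.5,0,-25,0,0,0],
  [0,0,-20,0,0,0],
  [0,0,-11,0,0,0],
])

```text
t: 2.27
eef_pos: [0.4878, 0.1161, 0.2964]
ee_rot: [3.139, -0.0, -1.275]
force: [-0.1, -0.4, 0.3]
width: 0.0497
```

Call:
move_arm([
  [0,0,0,0,0,0],
  [0,0,0,0,0,0],
  [0,0,0,0,0,0],
  [0,0,0,0,0,0],
  [0,0,0,0,0,0],
], claw=235, squeeze=5)

```text
t: 2.68
eef_pos: [0.4888, 0.1166, 0.2997]
ee_rot: [-3.14, 0.001, -1.274]
force: [0.3, 0.1, 0.9]
width: 0.0222
```

Call:
move_arm([
  [0,0,0,0,0,0],
  [0,0,0,0,0,0],
  [0,0,0,0,0,0],
  [0,0,0,0,0,0],
  [0,0,0,0,0,0],
])

```text
t: 3.1
eef_pos: [0.4888, 0.1164, 0.2993]
ee_rot: [-3.141, 0.0, -1.274]
force: [-1.6, 0.3, 6.3]
width: 0.0114
```

Run:
```python
from h import *
im=arm.grab_frame("scene"); im2=arm.grab_frame("side")
o=[cv2.resize(x[a:b,c:d],(400,400)) for x,a,b,c,d in((im,60,240,240,420),(im2,80,260,80,260))]
cv2.imwrite("pics/g.png",np.hstack(o)[:,:,::-1])
```

```text
(no output)
```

View pics/g.png

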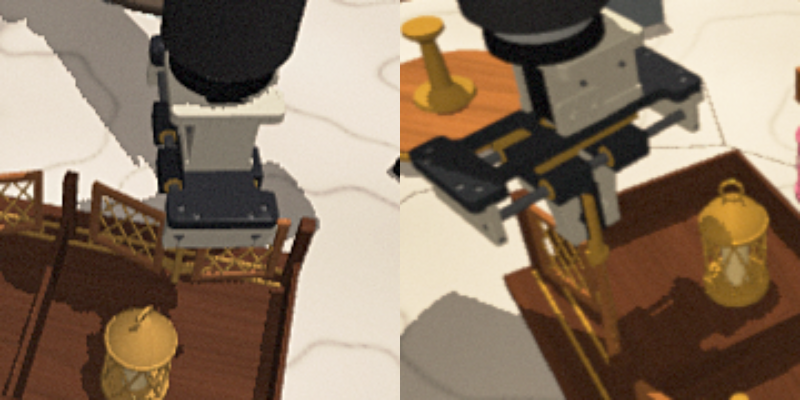

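The width is 11.4 mm, so the 12 mm pin is gripped. Now I'll follow the arc, turning with the panel.

Call:
move_arm([
  [10,3.9,0,0,0,6.5],
  [9.5,5,0,0,0,6.5],
  [8.9,6,0,0,0,6.5],
  [8.2,7,0,0,0,6.5],
  [7.3,7.9,0,0,0,6.5],
])

```text
t: 3.62
eef_pos: [0.5323, 0.1465, 0.2987]
ee_rot: [3.141, 0.001, -0.702]
force: [-6.3, 2.8, 4.6]
width: 0.0118
```

Call:
move_arm([
  [6.4,8.7,0,0,0,6.5],
  [5.3,9.3,0,0,0,6.5],
  [4.3,9.9,0,0,0,6.5],
  [3.1,10.3,0,0,0,6.5],
  [0,0,0,0,0,0],
])

```text
t: 4.03
eef_pos: [0.5511, 0.1856, 0.2981]
ee_rot: [3.141, 0.002, -0.246]
force: [-5.5, 1.5, 4.1]
width: 0.0117
```

Call:
move_arm([
  [1,5,0,0,0,3],
  [0.5,4,0,0,0,2],
  [0,0,0,0,0,0],
  [0,0,0,0,0,0],
  [0,0,0,0,0,0],
])

```text
t: 4.45
eef_pos: [0.5519, 0.1913, 0.298]
ee_rot: [3.136, 0.004, -0.167]
force: [-3.7, -9.7, 3.3]
width: 0.0173
```

Run:
```python
from h import *
im=arm.grab_frame("scene"); im2=arm.grab_frame("side")
o=[cv2.resize(x[a:b,c:d],(400,400)) for x,a,b,c,d in((im,80,280,230,430),(im2,80,260,80,260))]
cv2.imwrite("pics/g2.png",np.hstack(o)[:,:,::-1])
```

```text
(no output)
```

View pics/g2.png

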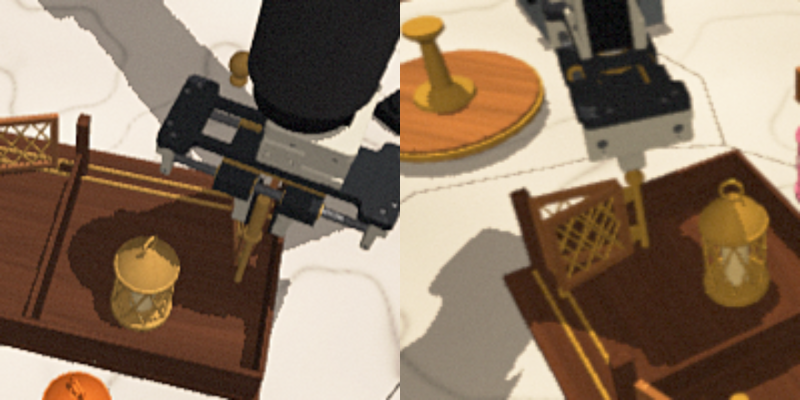

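The panels are folded against the outer jamb, and the −9.7 N in y with the jaws forced open shows the pin is at its stop. Releasing with a small opening and lifting.

Call:
move_arm([
  [0,0,0,0,0,0],
  [0,0,0,0,0,0],
  [0,0,0,0,0,0],
  [0,0,0,0,0,0],
  [0,0,0,0,0,0],
], claw=145)

```text
t: 4.97
eef_pos: [0.5532, 0.1936, 0.2986]
ee_rot: [-3.141, -0.0, -0.166]
force: [0.1, 0.8, -0.5]
width: 0.0373
```

Call:
move_arm([
  [0,0,10,0,0,0],
  [0,0,20,0,0,0],
  [0,0,25,0,0,0],
  [0,0,25,0,0,0],
  [0,0,25,0,0,0],
])

```text
t: 5.38
eef_pos: [0.553, 0.1933, 0.4056]
ee_rot: [-3.141, -0.0, -0.166]
force: [0.9, 0.9, -0.9]
width: 0.0375
```

Call:
move_arm([
  [-10,30,0,0,0,0],
  [-10,30,0,0,0,0],
  [-10,30,0,0,0,0],
  [-10,30,0,0,0,0],
  [-10,30,0,0,0,0],
])

```text
t: 5.8
eef_pos: [0.5024, 0.3446, 0.4049]
ee_rot: [-3.141, -0.001, -0.166]
force: [1.2, -0.7, -0.7]
width: 0.0374
```

Run:
```python
from h import *
ims=[]
p={}
for c in("scene","side"):
    ims.append(arm.grab_frame(c))
    for n,z in(("left_fold",.128),("right_fold",.128),("lantern_center",.063)):
        for r in arm.spot_point(n,c)[:3]: print(c,n,round(r["score"],2),np.round(r["xy"]),np.round(atz(c,r["xy"],z),3))
o=[cv2.resize(x[a:b,c:d],(400,400)) for x,a,b,c,d in((ims[0],80,280,200,400),(ims[1],110,310,110,310))]
cv2.imwrite("pics/g3.png",np.hstack(o)[:,:,::-1])
```

```text
scene left_fold 0.92 [361. 187.] [0.549 0.191 0.128]
scene right_fold 0.92 [209. 134.] [ 0.508 -0.113  0.128]
scene lantern_center 0.98 [328. 303.] [0.75  0.18  0.063]
scene lantern_center 0.94 [267. 285.] [0.749 0.074 0.063]
scene lantern_center 0.75 [305. 223.] [0.612 0.108 0.063]
side left_fold 0.69 [181. 148.] [0.548 0.187 0.128]
side right_fold 0.8 [235. 272.] [ 0.504 -0.11   0.128]
side lantern_center 0.87 [229. 190.] [0.602 0.099 0.063]
side lantern_center 0.62 [296. 176.] [0.737 0.067 0.063]
side lantern_center 0.59 [270. 148.] [0.742 0.174 0.063]
```

View pics/g3.png

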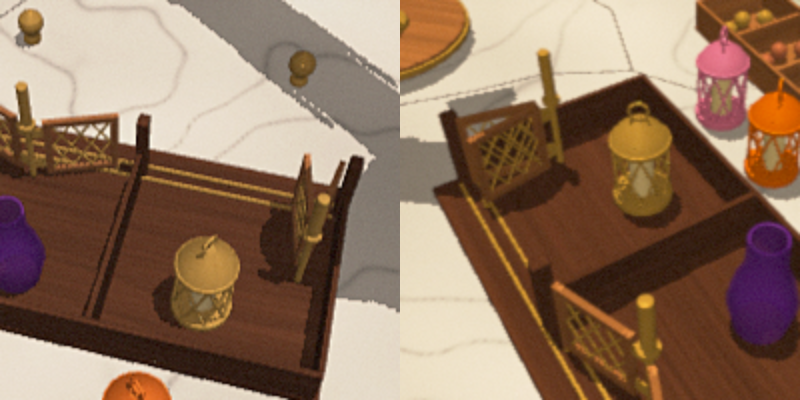

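Folded, with the lantern and the other door unmoved. The measured angle (about 77° against 79°) is within measuring error, but a second push onto the stop is cheap, so I'll make sure.

Call:
move_arm([
  [10,-30,0,0,0,0],
  [10,-30,0,0,0,0],
  [10,-30,0,0,0,0],
  [10,-30,0,0,0,0],
  [10,-30,0,0,0,0],
], squeeze=15)

```text
t: 6.62
eef_pos: [0.5534, 0.191, 0.4041]
ee_rot: [-3.141, -0.0, -0.167]
force: [0.4, 0.7, 0.8]
width: 0.0376
```

Call:
move_arm([
  [0,0,-25,0,0,0],
  [0,0,-25,0,0,0],
  [0,0,-25,0,0,0],
  [0,0,-20,0,0,0],
  [0,0,-10,0,0,0],
])

```text
t: 7.03
eef_pos: [0.5525, 0.1918, 0.2963]
ee_rot: [3.14, 0.003, -0.169]
force: [0.1, 0.2, -0.8]
width: 0.038
```

Call:
move_arm([
  [0,3,0,0,0,0],
  [0,3,0,0,0,0],
  [0,3,0,0,0,0],
  [0,2,0,0,0,0],
  [0,0,0,0,0,0],
])

```text
t: 7.45
eef_pos: [0.5536, 0.2017, 0.2995]
ee_rot: [3.136, -0.0, -0.166]
force: [7.8, -18.1, -4.7]
width: 0.0381
```

The pin sits at the same y (0.189) under 18 N, so it is firmly at the stop. Backing off.

Call:
move_arm([
  [0,-5,0,0,0,0],
  [0,-4,0,0,0,0],
  [0,0,0,0,0,0],
  [0,0,10,0,0,0],
  [0,0,20,0,0,0],
])

```text
t: 7.87
eef_pos: [0.5525, 0.1955, 0.328]
ee_rot: [3.14, 0.002, -0.167]
force: [0.2, 0.6, -0.9]
width: 0.0377
```

Call:
move_arm([
  [0,0,25,0,0,0],
  [0,0,25,0,0,0],
  [0,0,25,0,0,0],
  [0,20,0,0,0,0],
  [-10,30,0,0,0,0],
])

```text
t: 8.28
eef_pos: [0.5441, 0.2451, 0.4076]
ee_rot: [-3.137, -0.004, -0.169]
force: [0.1, 0.2, -0.9]
width: 0.0375
```

Call:
move_arm([
  [-10,30,0,0,0,0],
  [-10,30,0,0,0,0],
  [-10,30,0,0,0,0],
  [0,0,0,0,0,0],
  [0,0,0,0,0,0],
])

```text
t: 8.7
eef_pos: [0.5122, 0.3374, 0.4048]
ee_rot: [-3.14, -0.001, -0.163]
force: [-0.2, -0.2, -1.0]
width: 0.0378
```

Run:
```python
from h import *
ims=[]
for c in("scene","side"):
    ims.append(arm.grab_frame(c))
    for n,z in(("left_fold",.128),("right_fold",.128),("lantern_center",.063)):
        for r in arm.spot_point(n,c)[:3]: print(c,n,round(r["score"],2),np.round(atz(c,r["xy"],z),3))
o=[cv2.resize(x[a:b,c:d],(400,400)) for x,a,b,c,d in((ims[0],80,280,200,400),(ims[1],110,310,110,310))]
cv2.imwrite("pics/g4.png",np.hstack(o)[:,:,::-1])
```

```text
scene left_fold 0.71 [0.548 0.189 0.128]
scene right_fold 0.78 [ 0.507 -0.111  0.128]
scene lantern_center 0.88 [0.608 0.102 0.063]
scene lantern_center 0.63 [0.752 0.183 0.063]
scene lantern_center 0.61 [0.51  0.19  0.063]
side left_fold 0.89 [0.553 0.192 0.128]
side right_fold 0.68 [ 0.503 -0.105  0.128]
side lantern_center 0.95 [0.736 0.059 0.063]
side lantern_center 0.95 [0.735 0.176 0.063]
side lantern_center 0.91 [0.601 0.103 0.063]
```

View pics/g4.png

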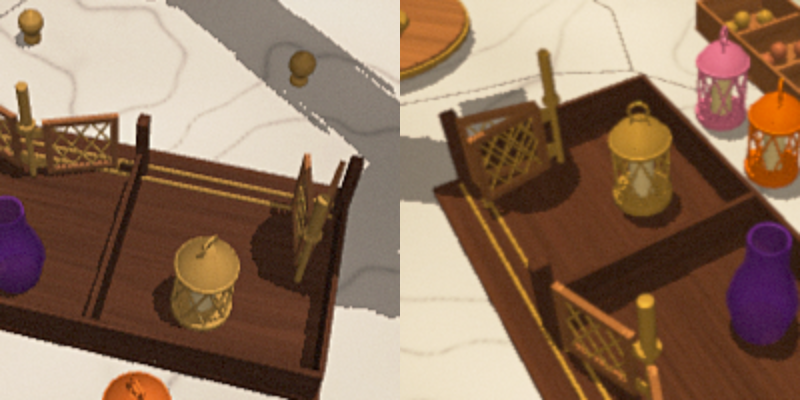

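The left door is collapsed at its jamb, the lantern and right door are unchanged, and the arm is clear.

```bash
python3 -c "
from station import arm
print(arm.job_done())"
```

```text
the job is handed in; nothing more can be done
None
```

I folded back the left bay's door, where the brass lantern stands, as far as it goes and handed the job in at about 9 s on the robot's clock. I gripped the fold pin lightly and led it round its arc. Then I let go and pushed once more to make sure it was on the stop.

- **Door:** under 18 N on the second push, against 10 N on the first, the pin stayed at y ≈ 0.189 m, so it is on its stop. The last pictures put the pin at about (0.55, 0.19), where (0.553, 0.192) was expected. My angle estimate came out at about 77°, where the stop is at 79°; that is within the measuring error.
- **Lantern and right door:** in the last pictures neither had moved, within a few mm of camera noise.
- **Arm:** it ended well clear of the display with the force reading near zero.

One network report of a "lantern" at (0.51, 0.19) in the last scene picture scored low. Nothing in the picture stands there, so I took it as a false detection.

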